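Roll an instrument tube up to a sprung test probe

TASK

Take the blue-handled paddle from its black holder and with it gently roll the orange-banded metal tube along the track until it meets the white sprung face of the yellow test probe; press it there with the paddle at a steady 6 newtons or so for at least a second, never letting the probe feel as much as 12. Then ease off so that the tube stays lying at rest in the track beside the probe, and stand the paddle back in its holder. Do not lift, throw or grip the tube itself, and leave the other things on the bench where they are.

Things in the scene. Friction and masses are not known exactly. Their poses are not given: they have to be found in the camera images.
- track: Fixed straight open track, 340 mm long (x), 112 mm wide (y). Floor top 6 mm above the table; aluminium side walls 96 mm apart inside, tops 18 mm above the table; a cross wall (top 15 mm above the table) closes the start end at x = -164 to -170 mm. Origin: middle of the track at table level; x points along it to the yellow probe, z up.
- gauge: Yellow test probe fixed on the track near its far end: a box 45 mm long (x), 70 mm wide, 42 mm high. Origin: middle of the lower edge of the box's front face, on the track floor; axes parallel to the track's; the box extends to +x and its white sprung face stands out to -x on a steel screw.
- face_mid (a point): Middle of the range of the probe's white face (44 mm wide, 28 mm high, square to x), 20 mm above the track floor, 37 mm in front of the box. A screw adjuster, not measured, puts the untouched face up to 21 mm before or behind this point: see or feel it. The face gives only above 2 N, then 1 mm per 2.5 N, 6 mm at most, and springs back. Axes as gauge.
- tube_center (a point): Centre of the loose tube: aluminium, 40 mm diameter, 90 mm long, thin-walled, about 0.1 kg, orange end bands. Lies across the track (centre 26 mm above the table), long axis (y of this frame) across; x and z turn as it rolls. Left slowly it stops within 2 cm. Pressed on the probe it also rubs on the floor: the paddle feels up to 1.5 N more than the probe.
- paddle_grip (a point): Place to grip: on the axis of the paddle's handle, 80 mm above the lower edge. Loose, 0.1 kg: white blade 8 mm thick (x), 56 mm wide (y), 46 mm high; above it a blue handle 22 x 22 mm, from 46 to 120 mm above the lower edge. z points up; either side of the blade may push. At the start it stands in the holder, lower edge 4 mm above the table.
- holder_floor (a point): Middle of the floor of the slot of the black paddle holder, 4 mm above the table. The slot is 14 mm (x) by 66 mm (y) and 34 mm deep, its top 38 mm above the table; the block is 40 x 86 mm. Fixed.
- mouse: White rounded computer mouse, 105 (x) x 60 x 34 mm; origin at its underside. Leave alone.
- splitter: White box, 75 x 50 x 28 mm; origin at the centre of its underside. Leave alone.
- meter: Black hand meter lying flat, 120 (x) x 65 x 30 mm, with a grey dial to 36 mm; origin at the centre of its underside. Leave alone.
Not all that is in view belongs to the job. There is more than one size of the part that bears paddle_grip; the job needs the smaller. Leave any brown look-alike of the part that bears tube_center alone.

How it is judged:
On the way:
1. the paddle presses the tube against the probe, the probe feeling between 4 and 8 N, for one second (contact force between tube and gauge between 4 and 8 N and contact force between paddle and tube above 2 N), for 1 s.
At the end, for the whole second after the job is handed in: The tube lies square (0.2 rad) across the track floor, at rest, its centre 25 to 94 mm in front of the yellow box; the paddle stands at rest in the holder slot: grip point within 30 mm sideways of the slot's middle and under 90 mm above its floor, tilt under 0.3 rad (x of tube_center in the frame of gauge between -0.094 and -0.025 m and z of tube_center in the frame of gauge below 0.026 m and y of tube_center in the frame of track between -0.012 and 0.012 m and angle between the y axis of tube_center and the y axis of track, either way round below 0.2 rad and linear speed of each of tube, paddle below 0.01 m/s and horizontal distance between paddle_grip and holder_floor below 0.03 m and z of paddle_grip in the frame of holder_floor below 0.09 m and angle between paddle_grip's own z axis and vertical below 0.3 rad); the robot touches nothing.
It fails at once if the probe felt 12 N or more from the tube (contact force between tube and gauge above 12 N).
It fails at once if the tube was touched with the gripper or arm, not the paddle (contact force between any of the fingers, the arm and tube above 1 N).
It fails at once if the tube was lifted off the track (z of tube_center in the frame of track above 0.041 m).
It fails at once if the tube was thrown or knocked along (faster than 0.25 m/s) (linear speed of tube above 0.25 m/s).
It fails at once if the mouse, the white box or the meter was moved over 15 mm (distance of any of mouse, splitter, meter from where it was at the start of the episode above 0.015 m).
It also fails if it takes over 72 s, if anything falls off the work surface, if the arm or the gripper's body presses on something with over 40 N, if the wrist force passes 120 N, or if a joint passes its speed limit or range.

ROBOT

A 7-joint arm with a two-finger parallel gripper is mounted at the origin on the work surface. World frame = base frame: x ahead of the robot, y to its left, z up, the work surface at z = 0. Lengths are in m, angles in rad, forces in N, time in s.
With the tool pointing down it reaches from about 0.425 to 0.95 m from the base axis. Payload 4.7 kg.
Tool frame: the origin (TCP) lies on the centre line of the jaws, within the pads' length; the fingertips stand robot.nose_length ahead of it and the grasp point (between the pads) lies 8 mm behind it (robot.nose_length is the distance from the TCP to the fingertips, in m); z points along the fingers, x is the direction in which the jaws open and shut, and the axes are right-handed (so a half turn about z gives the same grasp; the last joint's range is limited). The gripper opens to 85 mm and grips with 20 to 120 N. Pads are 22 mm wide; open, the fingers measure 114 mm over their backs; the gripper's body (76 mm by 85 mm) begins 54 mm behind the grasp point. The pads swing forward as they close: fully open they stand 13 mm farther back than shut.
Start: joints at [-1.187, 0.469, -0.049, 1.532, 0.024, 1.141, -0.082], TCP at [0.271, 0.618, 0.242] pointing down, gripper open.
Joint ranges: [-2.59, 2.59], [-0.33, 1.99], [-1.39, 1.29], [0.1, 2.45], [-1.04, 4.18], [0.21, 1.99], [-2.66, 2.66]. Speed limits (rad/s): [2.57, 2.57, 3.14, 3.14, 3.14, 3.14, 3.14].

INTERFACE

Orientations are given as [roll, pitch, yaw] about the fixed x, y, z axes, in that order (R = Rz(yaw) Ry(pitch) Rx(roll)).
In Python, from plant import robot gives the robot as it stands. Calls block until the motion is done:
- robot.goto(position, orientation): joint-space move of the TCP to a pose.
- robot.move_straight(position, vel=0.15, attitude=None, contact_N=None): straight line of the TCP; attitude=None keeps the orientation; vel is the mean speed in m/s. With contact_N (N) it stops when the force on the tool has changed by that much, and returns True; else False.
- robot.move_joints(angles): joint-space move.
- robot.grip(opening, strength=None): opening from 0.0 (shut) to 1.0 (fully open); strength is the grip in N (None keeps the last); returns when the fingers have stopped.
- robot.sleep(seconds).
- robot.inverse_kinematics(position, orientation): joint angles nearest the present ones, or None.
- robot.sense(): the state.
- robot.grab_frame(name): name is "scene" or "top" or "wrist"; returns a dict with "image" (384x512x3 uint8, red, green, blue), "range_z" (384x512 float32, m along the optical axis (not along the pixel's ray), 0 where there is no reading), "fx", "fy", "cx", "cy" (pixels), "dist_coeffs" ([k1, k2, p1, p2, k3] as OpenCV has them; the pictures are not rectified), "R" (3x3) and "t" (3): a world point X has camera coordinates R X + t. Camera axes: x right, y down, z forward; pixel columns grow to the right and rows downward; lengths in m; the calibration is good to about 2 mm. A picture is of the moment at which its call begins.
A pose or a line that the arm cannot do raises robot.IKError and nothing moves.
- robot.close_job(): hands the job in, once; it reports no verdict.
The state is a dict: "t": time; "joint_pos": joint angles; "joint_velocities": joint speeds; "effort": joint torques, N m; "tcp_pos": TCP position; "tcp_rot": TCP orientation; "wrist_force": force on the tool from outside, world axes, zero at the start; "torque": the same for the moment, N m; "opening": opening from 0.0 (shut) to 1.0 (fully open).
Only numpy, scipy, OpenCV 4.12 (cv2) and the standard library are available. Lean on these libraries where they do the work, as an engineer would, in place of code of your own. Each camera call takes 0.05 s, during which the arm holds its last target.

## Working session

There is one attempt and no reset: what is moved stays moved. The work goes in short steps, each a Python script; the robot and the scene stay as the last script left them, time stands still between calls to the robot, and variables do not carry over. Pictures are saved under pics/ and viewed, and the job is handed in when it is done.

```bash
ls; mkdir -p pics
python3 - <<'E'
from plant import robot
import cv2,pickle
print(robot.sense(), robot.nose_length)
for n in ["scene","top","wrist"]:
    f=robot.grab_frame(n); pickle.dump(f,open(f'{n}0.pkl','wb'))
    cv2.imwrite(f'pics/{n}0.png',f['image'][:,:,::-1])
    print(n,f['fx'],f['fy'],f['cx'],f['cy'],f['dist_coeffs'],f['R'],f['t'])
E
```

```text
pics
{'t': 0.0, 'joint_pos': array([-1.18687121,  0.469476  , -0.048621  ,  1.5337289 ,  0.02411753,
        1.14098209, -0.0823028 ]), 'joint_velocities': array([ 1.24023128e-03, -1.09753411e-03,  2.09286856e-05, -1.50803899e-03,
        1.74966756e-03,  6.84606418e-05,  2.29433474e-05]), 'effort': array([-1.63670861e-04, -5.10306931e+01, -4.70039912e-02, -2.37719768e+01,
        1.06546711e-02,  7.21918346e-03,  2.04776910e-06]), 'tcp_pos': array([0.27055805, 0.61777505, 0.24122338]), 'tcp_rot': array([3.14151432e+00, 2.00632303e-03, 1.15803130e+00]), 'wrist_force': array([0.03297699, 0.54075904, 0.24324196]), 'torque': array([-0.01141999, -0.02489385, -0.02272229]), 'opening': 1.000490112505041} 0.011
scene 486.6616206139582 486.6616206139582 253.13699075764487 192.40838936727633 [-0.07340979  0.          0.          0.          0.        ] [[-4.32498947e-03  9.99969777e-01 -6.46061188e-03]
 [ 8.62432344e-01  4.59842931e-04 -5.06172145e-01]
 [-5.06153876e-01 -7.76102985e-03 -8.62408268e-01]] [ 0.03097357 -0.45553007  1.63567348]
top 435.09842670225703 435.09842670225703 255.81827658238151 190.66471151527412 [-0.00919191  0.          0.          0.          0.        ] [[-0.16963168 -0.98549809  0.00431302]
 [-0.96478305  0.16517006 -0.20472546]
 [ 0.20104417 -0.03888905 -0.97880993]] [0.05185704 0.61403178 0.86919158]
wrist 315.15115099932615 315.15115099932615 255.71658265574496 197.07475016144264 [-0.00578835  0.          0.          0.          0.        ] [[ 0.40180074  0.91572584 -0.00153231]
 [ 0.86483034 -0.37891774  0.32937795]
 [ 0.30103928 -0.13366949 -0.94419692]] [-0.67437478 -0.0431359   0.38132988]
```

View pics/scene0.png

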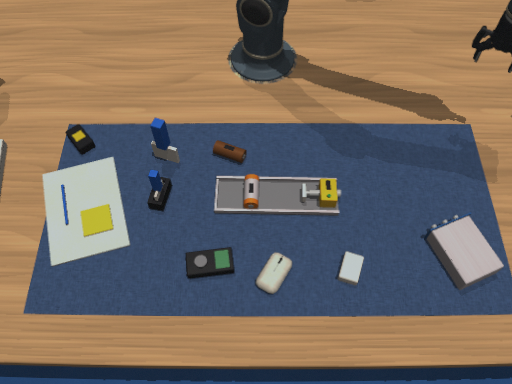

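View pics/top0.png

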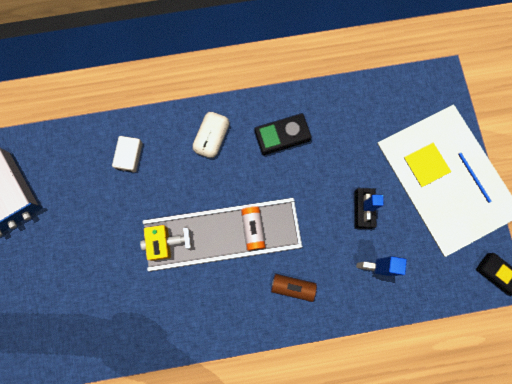

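View pics/wrist0.png

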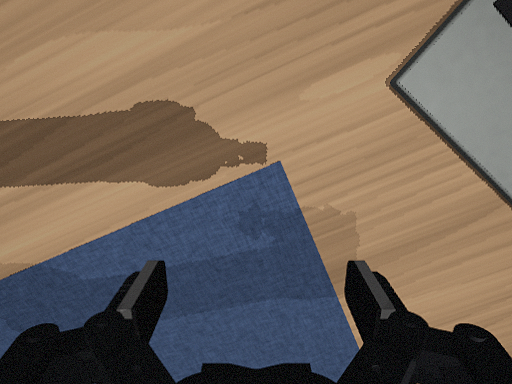

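The top view shows the track from (147,245) to (300,225), the tube at (253,228), the yellow probe at (155,243) with its face at about (187,239), the small paddle in its holder at (367,205), and the larger paddle standing free at (392,266). I'll enlarge these areas.

```bash
cat > h.py <<'E'
import numpy as np,cv2,pickle
def world(f,u,v,z=None):
    K=np.array([[f['fx'],0,f['cx']],[0,f['fy'],f['cy']],[0,0,1]])
    p=cv2.undistortPoints(np.array([[[u,v]]],float),K,np.array(f['dist_coeffs']))[0,0]
    R=np.array(f['R']);t=np.array(f['t']); C=-R.T@t; d=R.T@np.array([p[0],p[1],1])
    if z is None:
        return C+d*f['range_z'][int(round(v)),int(round(u))]
    return C+d*(z-C[2])/d[2]
def proj(f,X):
    K=np.array([[f['fx'],0,f['cx']],[0,f['fy'],f['cy']],[0,0,1]])
    r,_=cv2.Rodrigues(np.array(f['R']))
    return cv2.projectPoints(np.array(X,float).reshape(-1,1,3),r,np.array(f['t']),K,np.array(f['dist_coeffs']))[0].reshape(-1,2)
def crop(f,x0,y0,x1,y1,s,name):
    im=cv2.resize(f['image'][y0:y1,x0:x1,::-1],None,fx=s,fy=s,interpolation=cv2.INTER_CUBIC)
    for x in range((x0+9)//10*10,x1,10):
        cv2.line(im,((x-x0)*s,0),((x-x0)*s,6 if x%50 else 16),(255,255,255),1)
        if x%20==0: cv2.putText(im,str(x),((x-x0)*s,26),0,.4,(255,255,255),1)
    for y in range((y0+9)//10*10,y1,10):
        cv2.line(im,(0,(y-y0)*s),(6,(y-y0)*s),(255,255,255),1)
        if y%20==0: cv2.putText(im,str(y),(8,(y-y0)*s+4),0,.4,(255,255,255),1)
    cv2.imwrite(name,im)
E
python3 - <<'E'
from h import *
f=pickle.load(open('top0.pkl','rb'))
crop(f,135,190,310,280,4,'pics/t_track.png')
crop(f,340,175,430,285,5,'pics/t_pad.png')
E
```

```text
(no output)
```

View pics/t_track.png

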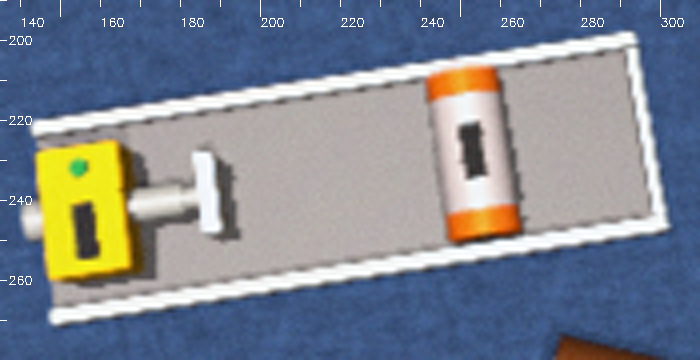

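View pics/t_pad.png

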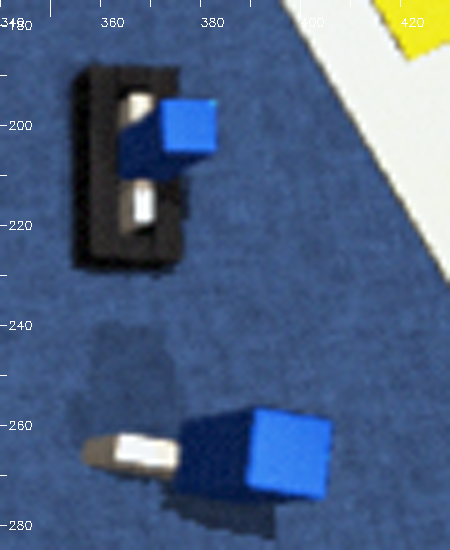

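Run:
```python
from h import *
np.set_printoptions(precision=4,suppress=True)
f=pickle.load(open('top0.pkl','rb'))
c=np.array([world(f,135+a/4,190+b/4,z)[:2] for a,b,z in [(635,33,.018),(667,230,.018),(50,324,.018),(33,121,.018)]])
print(c); e=np.diff(np.vstack([c,c[:1]]),axis=0); print(np.linalg.norm(e,axis=1), np.degrees(np.arctan2(e[:,1],e[:,0])))
print('track mid',c.mean(0))
h=np.array([world(f,340+a/5,175+b/5,.124) for a,b in [(162,99),(217,99),(217,152),(162,152)]])
print('handle',h,h.mean(0))
b=[world(f,340+a/5,175+b/5,.050) for a,b in [(131,93),(153,93),(155,220),(134,222)]]
print('blade',np.array(b),np.mean(b,0))
b=[world(f,340+a/5,175+b/5,.038) for a,b in [(93,68),(180,68),(184,260),(89,260)]]
print('holder',np.array(b),np.mean(b,0))
print('tube c top', [world(f,135+a/4,190+b/4,.046) for a,b in [(471,151),(462,68),(484,238)]])
print('tube orange depth',world(f,253,228))
print('face top', [world(f,135+a/4,190+b/4,.040) for a,b in [(192,150),(208,150),(205,235),(222,230)]])
print('box top', [world(f,135+a/4,190+b/4,.048) for a,b in [(36,153),(116,140),(131,268),(50,280)]])
for u,v in [(378,200),(366,192),(359,222)]: print(world(f,u,v))
print('splitter etc', world(f,127,154),world(f,211,135),world(f,283,134),'bigpaddle',world(f,398,265),'browntube',world(f,294,288))
```

```text
[[ 0.5918 -0.1355]
 [ 0.4809 -0.1322]
 [ 0.4877  0.2068]
 [ 0.5993  0.2028]]
[0.111  0.3391 0.1117 0.3384] [178.3118  88.8498  -2.0505 -91.2793]
track mid [0.5399 0.0355]
handle [[ 0.5538 -0.2789  0.124 ]
 [ 0.5501 -0.3006  0.124 ]
 [ 0.5291 -0.2957  0.124 ]
 [ 0.5328 -0.2741  0.124 ]] [ 0.5415 -0.2873  0.124 ]
blade [[ 0.5698 -0.2889  0.05  ]
 [ 0.5681 -0.2984  0.05  ]
 [ 0.5136 -0.2868  0.05  ]
 [ 0.5143 -0.2777  0.05  ]] [ 0.5414 -0.2879  0.05  ]
holder [[ 0.5855 -0.2783  0.038 ]
 [ 0.579  -0.3163  0.038 ]
 [ 0.4955 -0.2988  0.038 ]
 [ 0.5025 -0.2581  0.038 ]] [ 0.5406 -0.2879  0.038 ]
tube c top [array([ 0.5385, -0.0332,  0.046 ]), array([ 0.5838, -0.036 ,  0.046 ]), array([ 0.4916, -0.0322,  0.046 ])]
tube orange depth [ 0.5382 -0.0337  0.0432]
face top [array([0.5652, 0.1151, 0.04  ]), array([0.5638, 0.1065, 0.04  ]), array([0.5188, 0.1144, 0.04  ]), array([0.5199, 0.1051, 0.04  ])]
box top [array([0.5765, 0.1964, 0.048 ]), array([0.5762, 0.1533, 0.048 ]), array([0.5075, 0.1542, 0.048 ]), array([0.5085, 0.1971, 0.048 ])]
[ 0.5418 -0.2881  0.1222]
[ 0.5751 -0.2926  0.0388]
[ 0.5129 -0.2635  0.0364]
splitter etc [0.7549 0.2197 0.0257] [0.7643 0.0245 0.0347] [ 0.7404 -0.1377  0.0308] bigpaddle [ 0.4109 -0.283   0.1663] browntube [ 0.3993 -0.0973  0.0412]
```

Run:
```python
from h import *
from plant import robot
np.set_printoptions(precision=3,suppress=True)
f=pickle.load(open('wrist0.pkl','rb')); print('cam',-np.array(f['R']).T@f['t'])
for y in (1.361,1.361-np.pi):
    for p in ([.5415,-.288,.30],[.5415,-.288,.076],[.538,-.09,.1],[.5415,.08,.081]):
        print(y,p,robot.inverse_kinematics(p,[np.pi,0,y]))
robot.goto([.5415,-.288,.26],[np.pi,0,1.361])
f=robot.grab_frame('wrist');pickle.dump(f,open('wrist1.pkl','wb')); cv2.imwrite('pics/w1.png',f['image'][:,:,::-1])
s=robot.sense();print(s['t'],s['tcp_pos'],s['tcp_rot'],'cam',-np.array(f['R']).T@f['t'])
```

```text
cam [0.193 0.652 0.373]
1.361 [0.5415, -0.288, 0.3] [-0.245  0.435  0.937  1.653 -0.367  1.242  2.13 ]
1.361 [0.5415, -0.288, 0.076] [ 0.065  0.596  0.492  1.852 -0.384  0.788  2.121]
1.361 [0.538, -0.09, 0.1] [-0.208  0.449  0.381  1.994 -0.241  0.741  1.679]
1.361 [0.5415, 0.08, 0.081] [-0.342  0.463  0.152  1.992 -0.106  0.695  1.236]
-1.7805926535897931 [0.5415, -0.288, 0.3] [-0.285  0.461  1.01   1.654 -0.407  1.255 -0.973]
-1.7805926535897931 [0.5415, -0.288, 0.076] [-0.279  0.833  1.076  1.871 -0.88   1.007 -0.592]
-1.7805926535897931 [0.538, -0.09, 0.1] [-0.572  0.586  0.902  2.013 -0.621  0.841 -1.096]
-1.7805926535897931 [0.5415, 0.08, 0.081] [-0.698  0.529  0.626  2.012 -0.454  0.74  -1.574]
3.5 [ 0.542 -0.287  0.26 ] [-3.141 -0.     1.362] cam [ 0.46  -0.27   0.392]
```

View pics/w1.png

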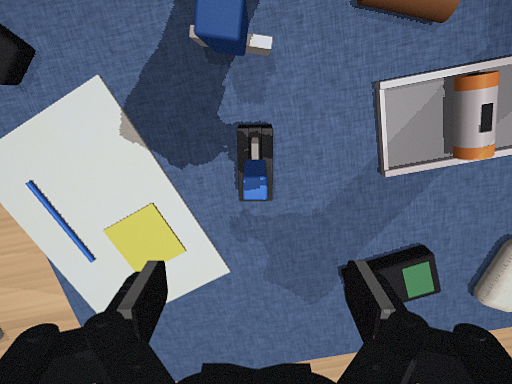

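The wrist view shows the small paddle's handle top at about (256,188), centred between the jaws in the holder (238–272, 124–200). The larger paddle is at (220,25), clear of the gripper. I'll check the numbers.

Run:
```python
from h import *
f=pickle.load(open('wrist1.pkl','rb'))
crop(f,215,110,300,215,6,'pics/w1c.png')
print(proj(f,[[.5415,-.2876,.124],[.541,-.288,.038]]))
```

```text
[[254.88906688 187.04787284]
 [254.60879785 164.28142497]]
```

View pics/w1c.png

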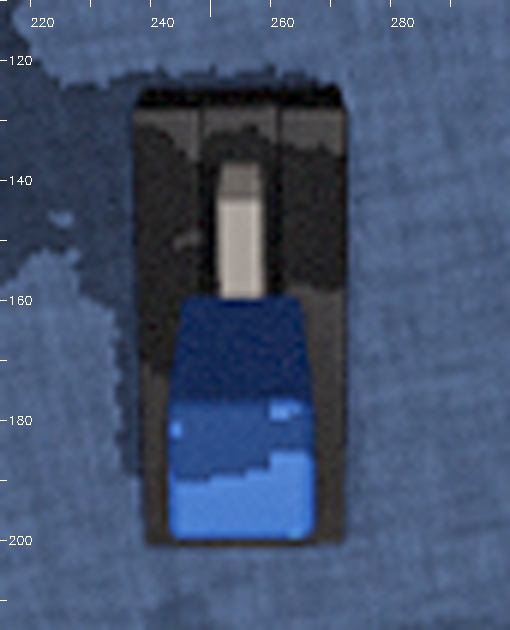

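The handle top measures (255.3,188) against a predicted (254.9,187), which is under 1 mm off, and the yaw is aligned. I'll grasp and lift.

Run:
```python
from h import *
from plant import robot
np.set_printoptions(precision=4,suppress=True)
robot.move_straight([.5415,-.2878,.077],vel=.12)
s=robot.sense();print(s['t'],s['tcp_pos'],s['wrist_force'])
print(robot.grip(0.0,60)); s=robot.sense();print(s['t'],s['tcp_pos'],s['wrist_force'],s['opening'])
robot.move_straight([.5415,-.2878,.16],vel=.1)
s=robot.sense();print(s['t'],s['tcp_pos'],s['tcp_rot'],s['wrist_force'],s['opening'])
f=robot.grab_frame('top');pickle.dump(f,open('top2.pkl','wb'));crop(f,330,150,450,270,5,'pics/t2.png')
f=robot.grab_frame('scene');pickle.dump(f,open('scene2.pkl','wb'));crop(f,110,100,260,230,5,'pics/s2.png')
```

```text
5.175 [ 0.5419 -0.2881  0.0777] [-0.1187 -0.5362 -1.1283]
False
5.775 [ 0.5417 -0.288   0.0772] [ 0.4711 -0.611   1.0387] 0.24854531834730498
6.7583 [ 0.5411 -0.2874  0.1593] [-3.1403 -0.0004  1.3611] [ 0.6706  0.371  -0.1378] 0.2516794369188271
```

View pics/s2.png

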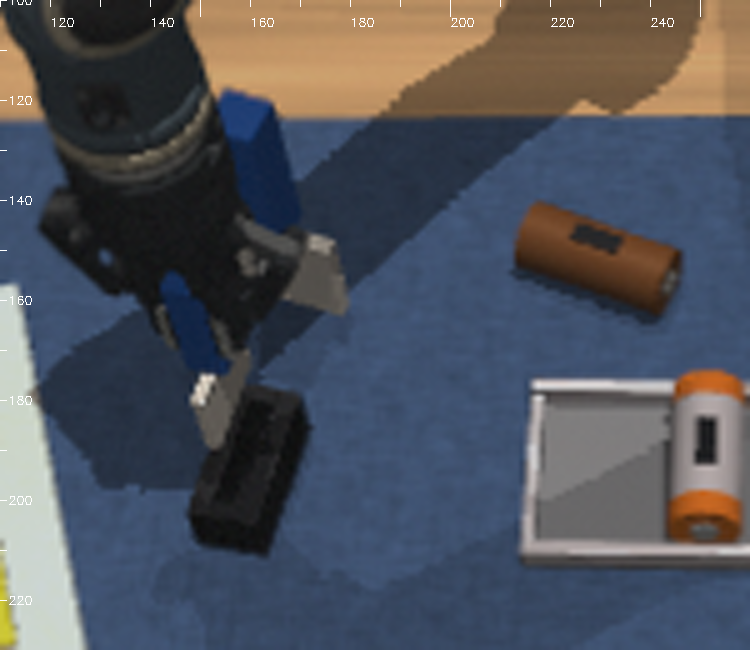

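View pics/t2.png

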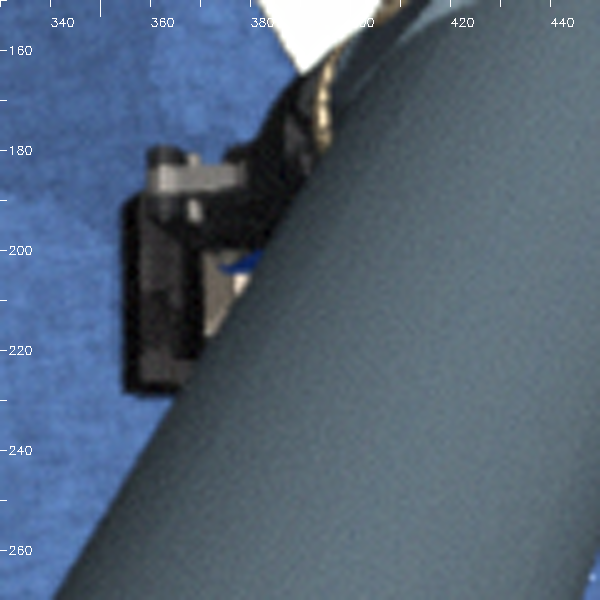

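The paddle is out of the holder: its blade shows at (150–158, 175–190) in the scene crop, upright in the jaws, with the slot empty. Next I'll move behind the tube and lower it into the track.

Run:
```python
from h import *
from plant import robot
np.set_printoptions(precision=4,suppress=True)
X=lambda y:.5399+.021*(y-.0355)
Y=1.5499
robot.move_straight([X(-.088),-.088,.16],vel=.15,attitude=[np.pi,0,Y])
f=robot.grab_frame('scene');pickle.dump(f,open('scene3.pkl','wb'));crop(f,170,130,345,230,4,'pics/s3.png')
robot.sleep(.3)
s=robot.sense();print(s['t'],s['tcp_pos'],s['tcp_rot'],s['wrist_force'])
print(robot.move_straight([X(-.088),-.088,.0835],vel=.06,contact_N=5))
robot.sleep(.3)
s=robot.sense();print(s['t'],s['tcp_pos'],s['tcp_rot'],s['wrist_force'])
f=robot.grab_frame('scene');pickle.dump(f,open('scene4.pkl','wb'));crop(f,170,130,345,230,4,'pics/s4.png')
f=robot.grab_frame('wrist');pickle.dump(f,open('wrist4.pkl','wb'));cv2.imwrite('pics/w4.png',f['image'][:,:,::-1])
```

```text
8.6917 [ 0.5373 -0.0883  0.16  ] [-3.1415  0.0001  1.5494] [ 0.1565 -0.4955 -1.3102]
False
10.4167 [ 0.5374 -0.088   0.0837] [ 3.1413 -0.0001  1.5499] [-1.0526  0.5529 -1.8199]
```

View pics/s4.png

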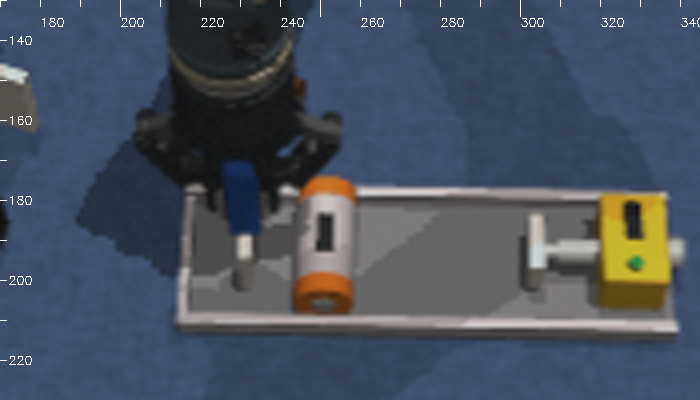

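View pics/w4.png

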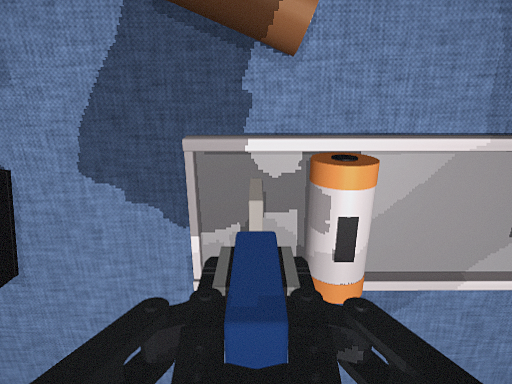

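The blade is down in the track at (228,195), behind the tube at (250,190), with the face at (302,192). I'll check the force noise, then roll the tube slowly to just short of the face.

Run:
```python
from h import *
from plant import robot
np.set_printoptions(precision=3,suppress=True)
X=lambda y:.5399+.021*(y-.0355)
def F(n=8):
    a=[]
    for _ in range(n): robot.sleep(.02); a.append(robot.sense()['wrist_force'])
    return np.mean(a,0),np.std(a,0)
print(F(15))
print(robot.move_straight([X(-.065),-.065,.0835],vel=.04,contact_N=4))
print(F())
print(robot.move_straight([X(-.045),-.045,.0835],vel=.015,contact_N=4));print(F())
print(robot.move_straight([X(.045),.045,.0835],vel=.03,contact_N=4))
print(F(),robot.sense()['tcp_pos'],robot.sense()['t'])
f=robot.grab_frame('scene');pickle.dump(f,open('scene5.pkl','wb'));crop(f,170,130,345,230,4,'pics/s5.png')
f=robot.grab_frame('top');pickle.dump(f,open('top5.pkl','wb'));crop(f,135,190,310,280,4,'pics/t5.png')
print(robot.sense()['t'])
```

```text
(array([-0.285,  0.019, -1.095]), array([0.516, 0.536, 0.441]))
False
(array([-0.222, -0.026, -1.018]), array([0.527, 0.519, 0.44 ]))
False
(array([-0.174,  0.016, -1.027]), array([0.416, 0.588, 0.511]))
False
(array([-0.014, -0.006, -0.951]), array([0.443, 0.335, 0.29 ])) [0.54  0.045 0.084] 16.525
16.625
```

View pics/s5.png

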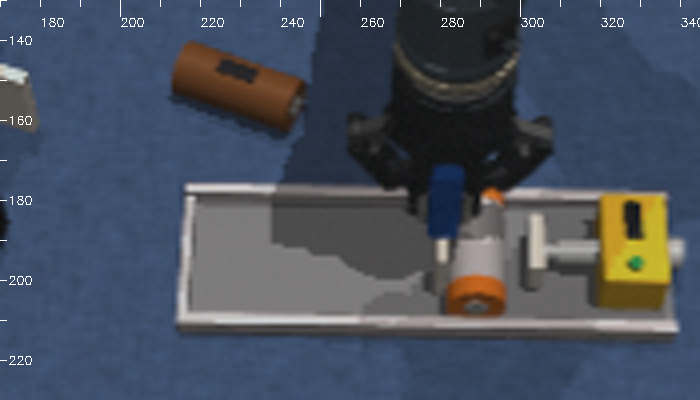

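View pics/t5.png

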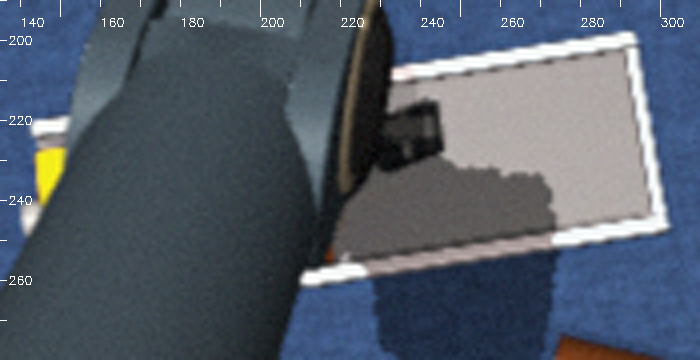

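The tube is still square, at (281,190), about 10 mm short of the face at (301,192). I'll creep to contact, then regulate the force.

```bash
cat > press.py <<'E'
from h import *
from plant import robot
np.set_printoptions(precision=3,suppress=True)
X=lambda y:.5399+.021*(y-.0355)
def F(n=8):
    a=[]
    for _ in range(n): robot.sleep(.02); a.append(robot.sense()['wrist_force'])
    return np.mean(a,0)
b=F(15)[1]
print('hit',robot.move_straight([X(.070),.070,.0835],vel=.006,contact_N=3.5))
y=robot.sense()['tcp_pos'][1]; cmd=y
f=b-F()[1]; print(robot.sense()['t'],'y',y,'f',f)
hold=0
for i in range(25):
    if 6.1<f<7.3:
        hold+=.2
        if hold>1.9: break
        f=b-F(10)[1]; print('hold',robot.sense()['t'],robot.sense()['tcp_pos'][1],f); continue
    hold=0
    d=float(np.clip((6.7-f)/2.5e3*.7,-.0006,.0005)); cmd+=d
    robot.move_straight([X(cmd),cmd,.0835],vel=.004)
    f=b-F()[1]; print(robot.sense()['t'],'cmd',cmd,robot.sense()['tcp_pos'][1],'f',f)
    if f>9: break
print(cmd)
E
python3 press.py
```

```text
hit True
19.7667 y 0.06189280633190656 f 1.0532968332290409
20.35 cmd 0.06239280633190656 0.06213462211033681 f 2.5754606201721364
20.7583 cmd 0.06289280633190655 0.06259343187054979 f 3.1587726980391047
21.1667 cmd 0.06339280633190655 0.06297366779090442 f 5.051070245178505
21.5667 cmd 0.06385450666325657 0.063202187146941 f 5.087342644248167
21.9667 cmd 0.06430605072286708 0.06341218867606338 f 4.911579614740057
22.375 cmd 0.06480605072286708 0.06366346939104259 f 6.206499468977393
hold 22.5417 0.06363518774732159 5.779561342604087
22.925 cmd 0.06506377354693793 0.06374709475254109 f 5.898226744914271
23.3083 cmd 0.06528827005836194 0.06386612947716366 f 6.546479813705098
hold 23.475 0.06384072964367377 6.158132630900185
hold 23.6417 0.06387467168639589 6.255404554403139
hold 23.8083 0.06386436383054886 6.172004605576012
hold 23.975 0.06382220275661059 6.3975620378541755
hold 24.1417 0.06385150564810886 6.543910141057058
hold 24.3083 0.06386814412557346 6.424657968287956
hold 24.475 0.06383293295113768 6.127864833472373
hold 24.6417 0.06387991801106752 6.08626079783268
25.025 cmd 0.06546011703496879 0.06393464879958174 f 6.443469708002271
hold 25.1917 0.06389056304844574 6.4164867440110065
hold 25.3583 0.06390510447048474 6.784050810704471
hold 25.525 0.06395342059661882 6.778957896732216
hold 25.6917 0.06393982955518016 6.566068363921378
hold 25.8583 0.06395408522821013 6.452493969041525
hold 26.025 0.06395636097670276 6.304713068976145
hold 26.1917 0.0639234308474157 6.450638113955595
0.06546011703496879
```

Pressing held steady at about 6.4 N on the paddle for 3.5 s, which puts the probe between 4.9 and 6.4 N. I'll hold a little higher for margin, then ease off slowly.

Run:
```python
from h import *
from plant import robot
np.set_printoptions(precision=3,suppress=True)
X=lambda y:.5399+.021*(y-.0355)
def F(n=8):
    a=[]
    for _ in range(n): robot.sleep(.02); a.append(robot.sense()['wrist_force'])
    return np.mean(a,0)
c=.06580
robot.move_straight([X(c),c,.0835],vel=.004)
for _ in range(8): print(F(10))
for t,v in [(.0615,.0025),(.056,.003),(.045,.01)]:
    robot.move_straight([X(t),t,.0835],vel=v); print(robot.sense()['t'],robot.sense()['tcp_pos'],F())
f=robot.grab_frame('scene');pickle.dump(f,open('scene6.pkl','wb'));crop(f,170,130,345,230,4,'pics/s6.png')
```

```text
[-2.594 -6.678 -1.519]
[-2.476 -6.721 -1.306]
[-2.382 -6.761 -1.55 ]
[-2.188 -6.849 -1.426]
[-2.445 -6.677 -1.562]
[-2.384 -6.207 -1.212]
[-2.366 -6.694 -1.335]
[-2.426 -6.857 -1.515]
29.3583 [0.541 0.062 0.084] [-0.788 -1.734 -1.464]
31.475 [0.54  0.056 0.083] [-0.131 -0.011 -1.024]
32.8583 [0.54  0.045 0.083] [-0.005 -0.105 -1.364]
```

View pics/s6.png

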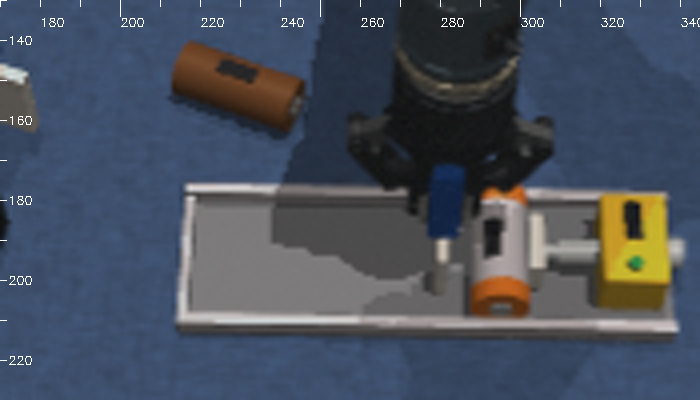

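The tube rests beside the face at (293,190), with the paddle free behind it. Now I'll take the paddle back above the holder.

Run:
```python
from h import *
from plant import robot
np.set_printoptions(precision=4,suppress=True)
X=lambda y:.5399+.021*(y-.0355)
robot.move_straight([X(.015),.015,.0835],vel=.04)
robot.move_straight([X(.015),.015,.16],vel=.08)
robot.move_straight([.5417,-.288,.16],vel=.15,attitude=[np.pi,0,1.361])
robot.sleep(.3)
f=robot.grab_frame('scene');pickle.dump(f,open('scene7.pkl','wb'));crop(f,110,100,260,230,5,'pics/s7.png')
f=robot.grab_frame('top');pickle.dump(f,open('top7.pkl','wb'));crop(f,135,190,310,280,4,'pics/t7.png')
f=robot.grab_frame('wrist');pickle.dump(f,open('wrist7.pkl','wb'));cv2.imwrite('pics/w7.png',f['image'][:,:,::-1])
s=robot.sense();print(s['t'],s['tcp_pos'],s['tcp_rot'],s['wrist_force'],s['opening'])
```

```text
37.6667 [ 0.5417 -0.288   0.16  ] [-3.1416 -0.      1.361 ] [ 0.6356  0.4083 -1.255 ] 0.24640892620753274
```

View pics/s7.png

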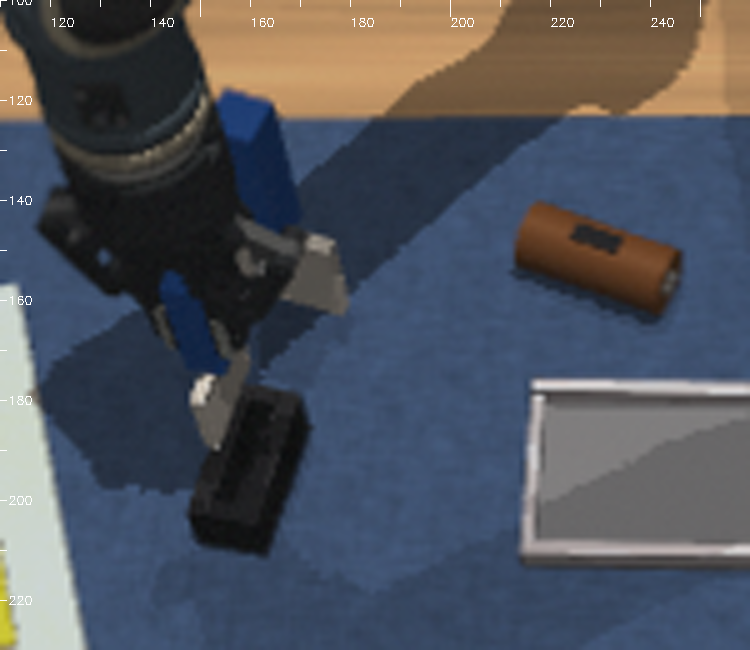

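View pics/t7.png

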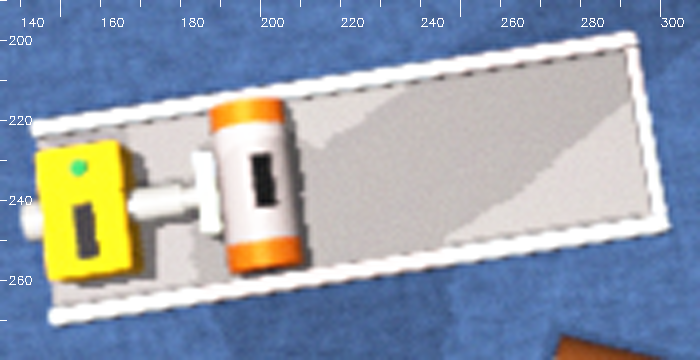

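View pics/w7.png

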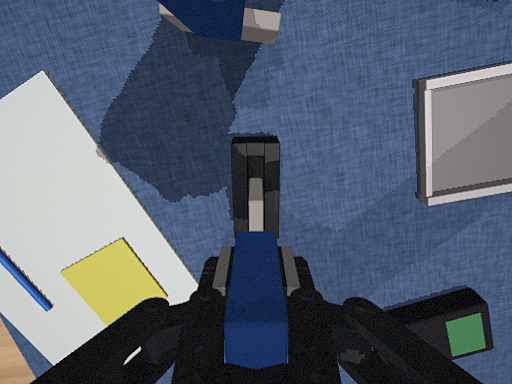

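In the top view the tube rests square against the face at (199,237). The paddle sits exactly as it did after the pick, lined up over the slot at (256,160). Inserting now.

Run:
```python
from h import *
from plant import robot
np.set_printoptions(precision=4,suppress=True)
print(robot.move_straight([.5417,-.288,.105],vel=.06,contact_N=6)); s=robot.sense();print(s['tcp_pos'],s['wrist_force'])
print(robot.move_straight([.5417,-.288,.0775],vel=.03,contact_N=6))
robot.sleep(.2)
s=robot.sense();print(s['t'],s['tcp_pos'],s['tcp_rot'],s['wrist_force'])
f=robot.grab_frame('scene');pickle.dump(f,open('scene8.pkl','wb'));crop(f,110,100,260,230,5,'pics/s8.png')
```

```text
False
[ 0.542  -0.2883  0.1054] [ 0.2385  0.4762 -1.6677]
False
40.0 [ 0.5418 -0.288   0.0776] [3.1413 0.     1.3611] [-0.0541 -0.4304 -1.4162]
```

View pics/s8.png

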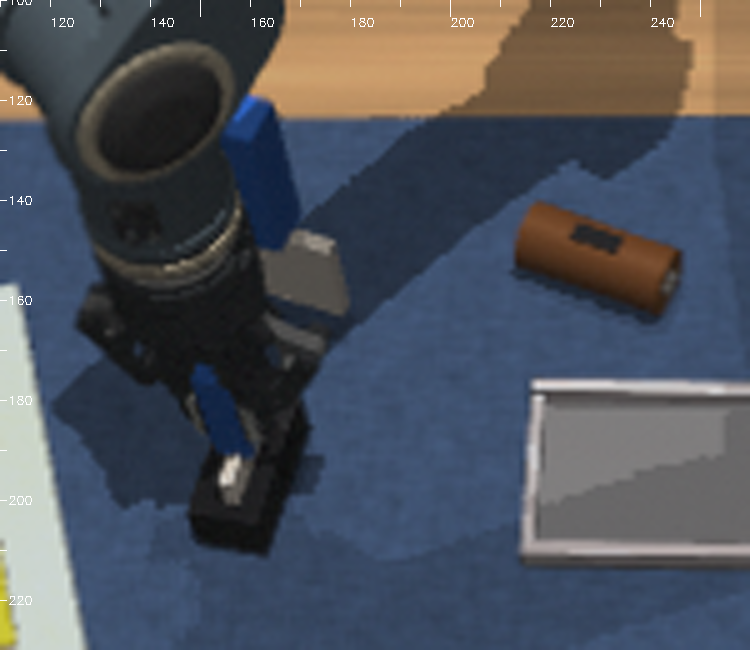

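The blade is in the slot at (155,195). I'll release, rise straight up, and check everything.

Run:
```python
from h import *
from plant import robot
np.set_printoptions(precision=4,suppress=True)
robot.grip(1.0); robot.sleep(.2)
robot.move_straight([.5417,-.288,.27],vel=.12)
f=robot.grab_frame('scene');pickle.dump(f,open('scene9.pkl','wb'));crop(f,140,120,345,270,3,'pics/s9.png')
f=robot.grab_frame('wrist');pickle.dump(f,open('wrist9.pkl','wb'));crop(f,205,105,300,215,5,'pics/w9.png')
f=robot.grab_frame('top');pickle.dump(f,open('top9.pkl','wb'));crop(f,135,190,310,280,4,'pics/t9.png')
s=robot.sense();print(s['t'],s['tcp_pos'],s['wrist_force'],s['opening'])
```

```text
42.8 [ 0.5415 -0.2879  0.2695] [-0.3863 -0.1023 -0.3423] 1.0017180754589776
```

View pics/s9.png

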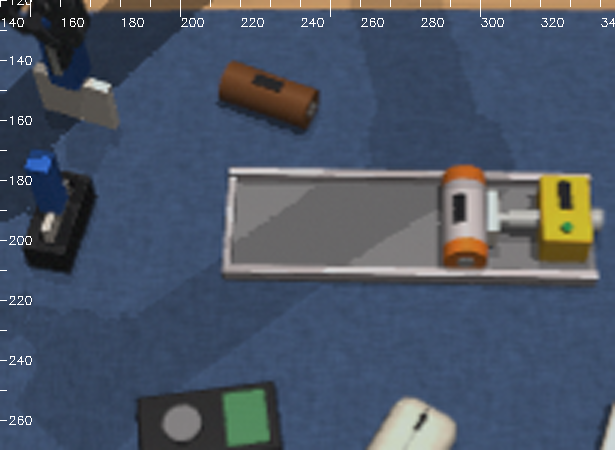

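View pics/w9.png

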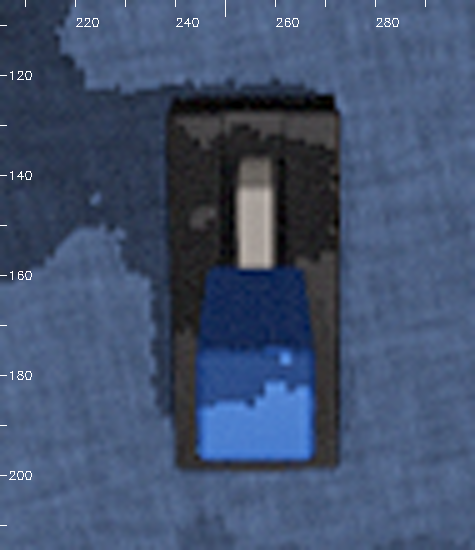

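View pics/t9.png

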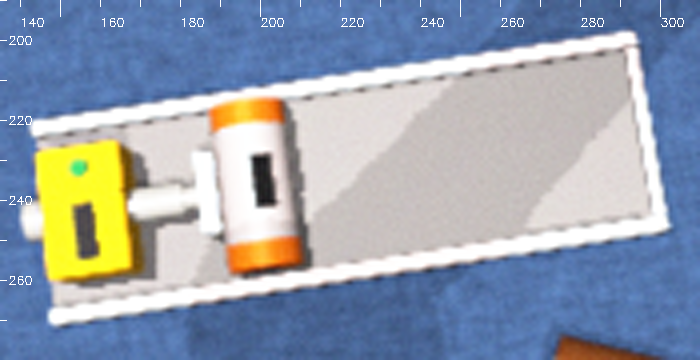

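The paddle stands upright in the holder as it did at the start. The tube hasn't moved since the last view and lies square beside the face. Handing in.

Run:
```python
from h import *
f=pickle.load(open('top9.pkl','rb')); print(world(f,199,236.2,.046))
from plant import robot
robot.close_job()
```

```text
[0.54004991 0.0830638  0.046     ]
the job is handed in; nothing more can be done
```

I rolled the tube along the track to the probe, pressed it there and put the paddle back in its holder. The job was handed in at about 43 s of the 72 s allowed; it reports no verdict.

- **Pressing:** The paddle felt about 6.1–6.8 N along the track for some 4.5 s. Allowing up to 1.5 N for the tube rubbing on the floor, the probe felt roughly 4.6–6.8 N. No averaged reading went above 6.9 N. While pressing, the wrist also read about 2.4 N sideways that I did not explain; it vanished when I eased off.
- **Tube:** It lies square in the track beside the white face, its centre about 70 mm in front of the yellow box (the allowed range is 25–94 mm). It did not move between the last two overhead pictures.
- **Paddle:** It stands upright in the slot where it was picked up, the gripper is open and clear above it, and nothing is being touched.
- **Other objects:** I never approached the mouse, the white box, the meter, the large paddle or the brown tube. The large paddle and brown tube look unmoved in the last scene picture. I did not re-measure the mouse and meter, and the white box was only partly in that crop.

No check failed.

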